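# Lay out the spare spindle and hold the analyser lid open

## Robot

A 7-joint arm with a two-finger parallel gripper is mounted at the origin on the work surface. World frame = base frame: x ahead of the robot, y to its left, z up, the work surface at z = 0. Lengths are in m, angles in rad, forces in N, time in s.
With the tool pointing down it reaches from about 0.425 to 0.875 m from the base axis. Payload 4.7 kg.
Tool frame: the origin (TCP) lies midway between the tips of the shut fingers; the grasp point (between the pads) lies 19 mm behind it; z points along the fingers, y is the line along which they close (so a half turn about z gives the same grasp; the last joint's range is limited). The gripper opens to 87 mm and grips with 3 to 60 N. Pads are 19 mm wide; open, the fingers measure 117 mm over their backs; the gripper's body (75 mm by 190 mm) begins 51 mm behind the grasp point.
Start: joints at [-1.253, 0.321, -0.07, 1.45, 0.023, 1.371, -0.057], TCP at [0.194, 0.62, 0.223] pointing down, gripper open.
Joint ranges: [-2.86, 2.86], [-0.3, 2.09], [-1.38, 1.24], [0.06, 2.45], [-1.56, 4.7], [0.09, 2.05], [-2.69, 2.69]. Speed limits (rad/s): [2.57, 2.57, 3.14, 3.14, 3.14, 3.14, 3.14].

## Interface

Orientations are given as a rotation vector (axis times angle).
In Python, from bench import ctrl gives the robot as it stands. The module is installed in compiled form; this text tells all that it offers.
- The arm moves only by the tool carry_out, never from a script. Its argument "steps" is a list of rows, each a list of 7 numbers: the turn, a rotation vector about the world's x, y, z in degrees, then the shift along the world's x, y, z in cm, then the opening, from 0 (shut) to 1 (fully open). A call has 1 to 12 rows; each row is the pose to reach, as a shift and turn from the pose commanded when the call began; what a row does not reach only later rows make up. A row lasts 1/10 s, in which the tool goes at most 50 mm and 8.59 degrees, less where a joint would pass 70% of its speed; a pose out of reach is approached as far as the arm can. A call with a gripper value outside its range is refused whole. The fingers move at their own pace and stop on an object; "squeeze" is the grip in N (left out, the last holds). Time passes only in rows, so rows that repeat a pose let the fingers close. It gives the time, the measured TCP pose, the force, the opening and the grip force at its end, in the units of the state.
- ctrl.get_state(): the state, without advancing time (a new reading comes with each control period).
- ctrl.get_image(name): name is "side" or "top" or "wrist"; returns a dict with "pixels" (480x640x3 uint8, red, green, blue), "camera_matrix" (3x3 intrinsics, pixels), "cam_to_world" (4x4, takes a point from camera to world coordinates); the wrist camera has in their place "T_tool_cam" (4x4, takes a point from camera to tool coordinates, whose origin is the TCP and whose axes are the flange's). Camera axes: x right, y down, z forward; pixel columns grow to the right and rows downward; lengths in m; the calibration is good to about 2 mm. A picture is of the moment at which its call begins: read the wrist's pose just before it. There is no depth.
- ctrl.close_job(): hands the job in; it is judged then, once.
The state is a dict: "time": time; "joint_positions": joint angles; "qd": joint speeds; "joint_torque": joint torques, N m; "position": TCP position; "tool_rot": TCP orientation; "ft_force": force on the tool from outside, world axes, zero at the start; "torque": the same for the moment, N m; "grip_width": opening from 0.0 (shut) to 1.0 (fully open); "grip_force": force on a finger pad.
Only numpy, scipy, OpenCV 4.12 (cv2) and the standard library are available. Lean on these libraries where they do the work, as an engineer would, in place of code of your own. Each camera call takes 0.05 s, during which the arm holds its last target. There are 200 camera calls.

## Task

The technician is about to swap the spindle inside the small lidded analyser. First lay the spare spindle (the steel rod with the square middle) gently into the two V-blocks so that it rests level in both notches with its square part between the blocks, and let go of it; then lift the analyser's lid by its bar and hold it open at 45 degrees. Finish while still holding the lid there, since it falls shut by itself, and leave everything else where it stands.

Things in the scene. Friction and masses are not known exactly. Their poses are not given: they have to be found in the camera images.
- spindle: loose steel spindle, the part to lay out: a round rod 14 mm in diameter and 170 mm long along its own x, with a square section 20 x 20 mm, 40 mm long, at its middle on which it lies flat on the bench; about 0.22 kg; symmetrical end for end. Origin: centre of the underside of the square section
- spindle_mid (a point): the middle of the spindle, on the rod's axis, 10 mm above the bench at the start; axes as the spindle (x along the rod)
- v_rest: steel V-rest that does not move: base plate 150 x 56 x 8 mm carrying two V-blocks, each 24 mm thick along x and 50 mm wide, their centres 50 mm either side of the middle along x (free gap 76 mm between them). The notches are 90 degree Vs open at the top, in line along x, their lowest line 40 mm and their top edges 57 mm above the bench. Origin: centre of the underside, x along the notches
- v_seat (a point): the point midway between the two V-blocks, 50 mm above the bench, through which the axis of the seated spindle passes; x along the notches. Either way round is right
- analyser: the lidded analyser, a white case with blue front that does not move: 200 mm (x) x 220 mm (y) x 110 mm high, walls 12 mm, open on top under its lid. Origin: centre of the underside, x from its front (robot side) to its back
- lid (a joint): angle of the lid in rad: 0 shut, grows as the front edge is lifted, stop at 1.3; 45 degrees is 0.785. The lid (0.5 to 0.75 kg, plate 193 x 220 x 12 mm on top of the case) is hinged along its back edge and falls shut from any angle when let go
- lid_hinge (a point): point on the hinge line, at the middle of the back edge of the case top, 110 mm above the bench; turns with the lid. The hinge line runs along its y
- lid_bar (a point): middle of the lid's handle, a round steel bar 10 mm in diameter and 100 mm long between two posts, parallel to the hinge line; in the lid's axes it lies 165 mm in front of the hinge (-x) and 50 mm above it (its axis 38 mm above the lid's top face, 160 mm above the bench with the lid shut). Turns with the lid
- short_pin: bystander: plain steel pin standing upright, 16 mm diameter, 80 mm tall, no square section; origin at the centre of its foot
- bottle: bystander: white plastic bottle with blue cap, 56 mm diameter, 130 mm tall; origin at the centre of its foot
- beaker: bystander: clear beaker, 68 mm diameter at the rim, 85 mm tall; origin at the centre of its foot
- weight: bystander: brass weight, 40 mm diameter, 32 mm tall; origin at the centre of its foot
- screwdriver: bystander: screwdriver lying on the bench
- jar: bystander: amber jar with white cap, 60 mm diameter, 70 mm tall; origin at the centre of its foot
Not all that is in view belongs to the job. Leave any yellow look-alike of the spindle alone. What is shaped like the v_rest but orange is not meant.

How it is judged:
By the outcome, as a careful person would: the job done as asked, in the order asked, and still so for the second after the job is handed in, while the arm keeps its last pose, push and grip.
It also fails if it takes over 54 s, if anything falls off the work surface, if the arm or the gripper's body presses on something with over 40 N, if the wrist force passes 120 N, or if a joint passes its speed limit or range.

## Working session

There is one attempt and no reset: what is moved stays moved. The work goes in short steps, Python scripts to look and compute and a tool call to move; the robot and the scene stay as the last step left them, time stands still between calls to the robot, and variables do not carry over. Pictures are saved under pics/ and viewed, at most 10 in all, crops included, and the job is handed in when it is done.

Besides the shell and the picture viewer there is one more tool, called after "Request:" as name(argument=value, ...) on one line, values as JSON. carry_out: Moves the arm, as the interface text tells. Its arguments: {"type":"object","properties":{"steps":{"type":"array","items":{"type":"array","items":{"type":"number"}}},"squeeze":{"type":"number"}},"required":["steps"]}

```bash
mkdir -p pics
cat > h.py <<'E'
import numpy as np, cv2
from scipy.spatial.transform import Rotation as R
from bench import ctrl
def snap(n,f):
    d=ctrl.get_image(n); cv2.imwrite(f,d["pixels"][:,:,::-1]); np.savez(f[:-4]+'.npz',K=d["camera_matrix"],T=d.get("cam_to_world",d.get("T_tool_cam"))); return d
def ray(f,uv,z,T=None):
    d=np.load(f[:-4]+'.npz'); T=d['T'] if T is None else T
    r=T[:3,:3]@np.linalg.solve(d['K'],[*uv,1]); o=T[:3,3]
    return o+r*(z-o[2])/r[2]
def proj(f,p):
    d=np.load(f[:-4]+'.npz'); T=d['T']; c=T[:3,:3].T@(np.array(p)-T[:3,3]); q=d['K']@c; return q[:2]/q[2]
E
python3 - <<'E'
from h import *
s=ctrl.get_state(); print(s)
for n in ("top","side"):
    d=snap(n,f'pics/{n}0.png'); print(d["camera_matrix"],d["cam_to_world"])
E
```

```text
{'time': 0.0, 'joint_positions': array([-1.25289349,  0.32180622, -0.07011082,  1.45165031,  0.02264902,
        1.37078659, -0.05693346]), 'qd': array([ 0.00039807,  0.00130384, -0.00092501,  0.00041297, -0.00053607,
        0.002103  ,  0.00077847]), 'joint_torque': array([ 3.58279021e-04, -4.91298687e+01, -4.03822605e-01, -3.12518513e+01,
       -6.39984920e-02,  4.37914033e-02,  1.79502413e-04]), 'position': array([0.19433579, 0.61970486, 0.22148502]), 'tool_rot': array([-4.75308681e-01, -3.10527932e+00,  2.91748399e-03]), 'ft_force': array([ 0.62767419, -0.58186278,  0.39738757]), 'torque': array([-0.03463949,  0.0695689 ,  0.01267123]), 'grip_force': 0.0, 'grip_width': 1.000997341177757}
[[450.84393009   0.         324.13524071]
 [  0.         450.84393009 240.58789031]
 [  0.           0.           1.        ]] [[-0.01516622 -0.99178513  0.12701277  0.34687802]
 [-0.99965305  0.012304   -0.02328924 -0.01953395]
 [ 0.02153515 -0.12732192 -0.99162764  1.22919603]
 [ 0.          0.          0.          1.        ]]
[[485.2202148    0.         322.63266491]
 [  0.         485.2202148  244.67408244]
 [  0.           0.           1.        ]] [[ 0.9888801  -0.07659809  0.12747107  0.34886938]
 [-0.14860274 -0.47565988  0.8669861  -1.13574412]
 [-0.00577661 -0.87628786 -0.48175328  0.7459737 ]
 [ 0.          0.          0.          1.        ]]
```

View pics/top0.png

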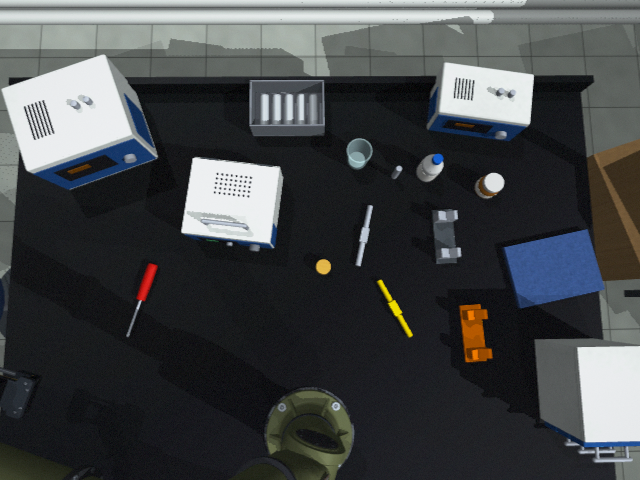

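View pics/side0.png

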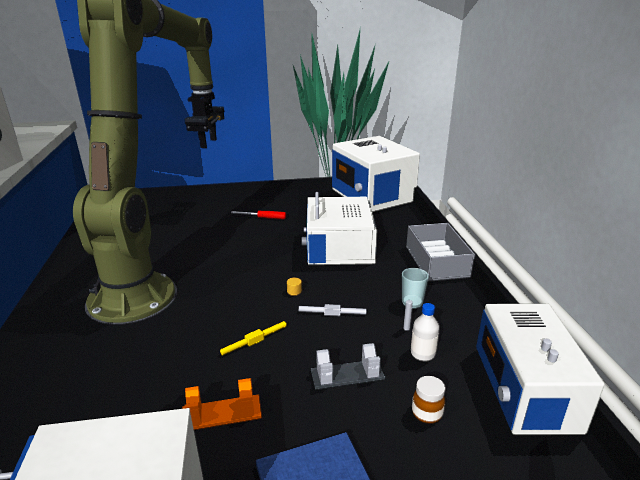

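Top view: the steel spindle is at (364,236). It could be confused with the yellow look-alike (395,308), the short pin (397,172) or the tubes in the tray (287,107). The steel V-rest is at (445,236), and the orange one (475,333) is not meant. The analyser with the bar is at (234,202), with its bar near (225,222). The other white devices (80,120) and (480,100) have no bar. I choose the plain steel rod with the square middle and will check it in a close crop.

Run:
```python
import cv2
a=cv2.imread('pics/top0.png')
cv2.imwrite('pics/c1.png',cv2.resize(a[195:275,345:475],None,fx=6,fy=6,interpolation=cv2.INTER_CUBIC))
cv2.imwrite('pics/c2.png',cv2.resize(a[150:260,175:295],None,fx=5,fy=5,interpolation=cv2.INTER_CUBIC))
```

```text
(no output)
```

View pics/c1.png

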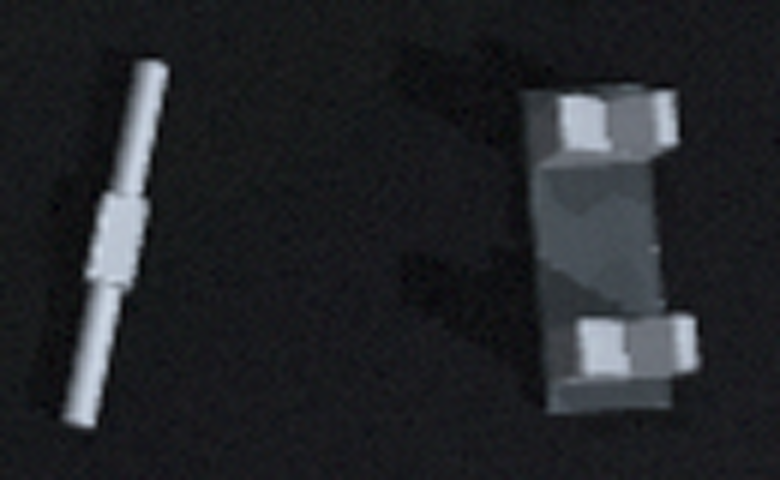

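View pics/c2.png

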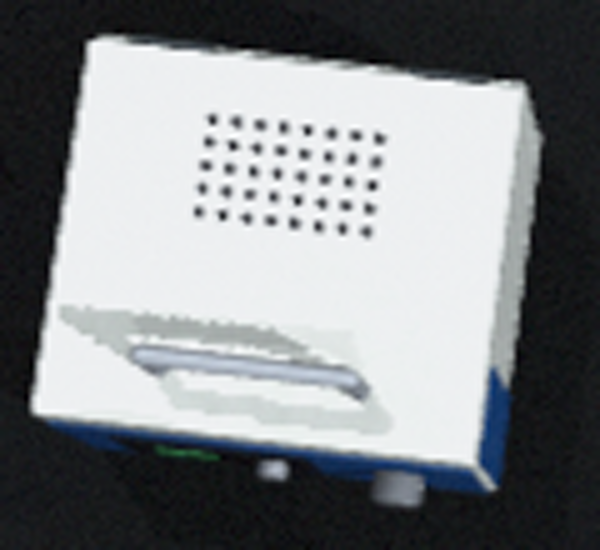

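The crop confirms the choice: a steel rod with a square middle, ends at crop (151,62) and (80,422), square at (117,240). The steel V-rest's block tops have corners (558,97) to (698,370). In the second crop the bar runs (138,354)–(358,381), and the lid corners are (90,38), (527,83), (33,413), (478,465).

```bash
python3 - <<'E'
from h import *
f='pics/top0.png'
c1=lambda u,v,z: ray(f,((u+.5)/6-.5+345,(v+.5)/6-.5+195),z)
c2=lambda u,v,z: ray(f,((u+.5)/5-.5+175,(v+.5)/5-.5+150),z)
def seg(n,a,b): d=b-a; print(n,'mid',((a+b)/2).round(4),'len',np.linalg.norm(d).round(4),'ang',np.degrees(np.arctan2(d[1],d[0])).round(2))
seg('spindle',c1(80,422,.010),c1(151,62,.010)); print('sq',c1(118,240,.02))
seg('base L',c1(548,413,.008),c1(525,92,.008)); seg('base R',c1(672,407,.008),c1(645,85,.008))
T=[c1(*p,.057) for p in [(558,97),(678,91),(681,148),(563,152)]];B=[c1(*p,.057) for p in [(577,320),(695,315),(698,370),(584,376)]]
seg('blocks',np.mean(B,0),np.mean(T,0)); print(np.linalg.norm(T[0]-T[1]),np.linalg.norm(T[0]-T[3]))
a,b,c,d=[c2(*p,.122) for p in [(90,38),(527,83),(33,413),(478,465)]]
seg('back',a,b);seg('front',c,d);seg('left',c,a);seg('right',d,b); print('ctr',(a+b+c+d)/4)
seg('bar',c2(138,354,.16),c2(358,381,.16))
E
python3 - <<'E'
import cv2
a=cv2.imread('pics/side0.png')
p=[cv2.resize(a[y:y+75,x:x+100],(400,300),interpolation=cv2.INTER_CUBIC) for x,y in [(285,275),(300,330)]]
q=cv2.resize(a[185:275,295:415],(800,600),interpolation=cv2.INTER_CUBIC)[:300]
cv2.imwrite('pics/c3.png',cv2.vconcat([cv2.hconcat(p),q]))
E
```

```text
spindle mid [ 0.5181 -0.1572  0.01  ] len 0.1694 ang -12.55
sq [ 0.51683883 -0.15709527  0.02      ]
base L mid [ 0.511  -0.3505  0.008 ] len 0.1486 ang 1.43
base R mid [ 0.5133 -0.4069  0.008 ] len 0.1493 ang 1.8
blocks mid [ 0.512  -0.3787  0.057 ] len 0.0995 ang 1.82
0.053724037803361616 0.02475628374597682
back mid [0.692  0.1729 0.122 ] len 0.2212 ang -96.56
front mid [0.4996 0.1972 0.122 ] len 0.2208 ang -97.44
left mid [0.6093 0.2947 0.122 ] len 0.1922 ang -7.1
right mid [0.5824 0.0754 0.122 ] len 0.1956 ang -7.25
ctr [0.59583407 0.18504552 0.122     ]
bar mid [0.529  0.1938 0.16  ] len 0.1059 ang -97.76
```

View pics/c3.png

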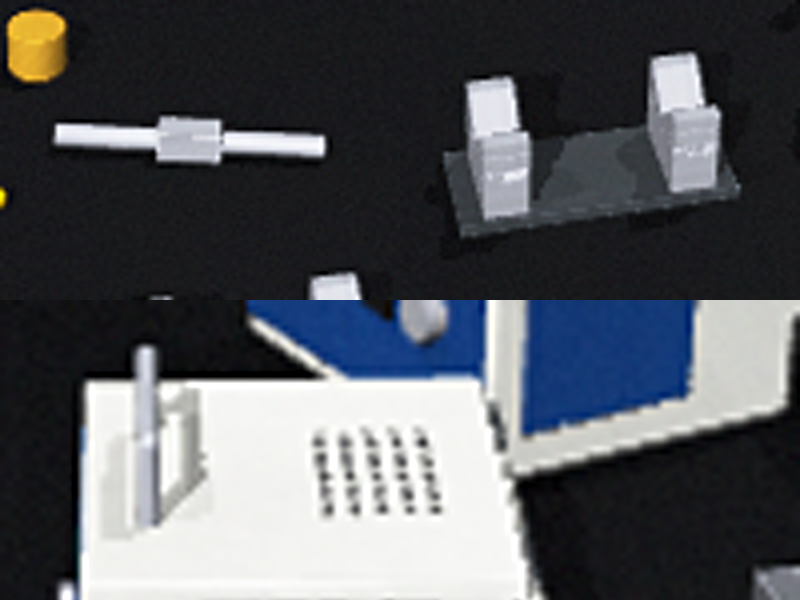

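Measurements agree with the known sizes: spindle mid (0.518,-0.157) at -12.5°, V-seat (0.512,-0.379) at 1.7°, bar (0.529,0.194) with the analyser at yaw -7.2°. Next I travel at height.

Request:
carry_out(steps=[[0,0,4.9,30.6,-37,3,1],[0,0,4.9,30.6,-37,3,1],[0,0,4.9,30.6,-37,3,1],[0,0,4.9,30.6,-37,3,1],[0,0,4.9,30.6,-37,3,1],[0,0,4.9,30.6,-37,3,1],[0,0,4.9,30.6,-37,3,1],[0,0,4.9,30.6,-37,3,1],[0,0,4.9,30.6,-37,3,1],[0,0,4.9,30.6,-37,3,1],[0,0,4.9,30.6,-37,3,1],[0,0,4.9,30.6,-37,3,1]], squeeze=20)

```text
time: 1.3
position: [0.5004, 0.2498, 0.2522]
tool_rot: [-0.345, -3.122, -0.0]
ft_force: [-0.6, 0.6, -0.4]
grip_width: 0.999
grip_force: 0.0
```

Request:
carry_out(steps=[[0,0,0,1.8,-40.7,-5,1],[0,0,0,1.8,-40.7,-5,1],[0,0,0,1.8,-40.7,-5,1],[0,0,0,1.8,-40.7,-5,1],[0,0,0,1.8,-40.7,-5,1],[0,0,0,1.8,-40.7,-5,1],[0,0,0,1.8,-40.7,-5,1],[0,0,0,1.8,-40.7,-5,1],[0,0,0,1.8,-40.7,-5,1],[0,0,0,1.8,-40.7,-9,1],[0,0,0,1.8,-40.7,-9,1],[0,0,0,1.8,-40.7,-9,1]])

```text
time: 2.5
position: [0.5183, -0.1544, 0.1622]
tool_rot: [-0.337, -3.121, -0.001]
ft_force: [0.8, -1.3, 0.2]
grip_width: 0.998
grip_force: 0.0
```

Run:
```python
from h import *
s=ctrl.get_state(); print(s['position'],s['tool_rot'],s['joint_positions'])
d=snap("wrist","pics/w1.png"); np.savez('pics/w1p.npz',p=s['position'],r=s['tool_rot']); print(d["T_tool_cam"].round(3))
```

```text
[ 0.51825099 -0.15440282  0.16221642] [-3.36998919e-01 -3.12116037e+00 -1.11527998e-03] [-0.31039055  0.13907611  0.60143521  1.82114728 -0.08427558  1.20910417
  1.67228227]
[[ 0.001 -0.967 -0.256  0.068]
 [ 1.     0.001  0.001 -0.   ]
 [-0.001 -0.256  0.967 -0.162]
 [ 0.     0.     0.     1.   ]]
```

View pics/w1.png

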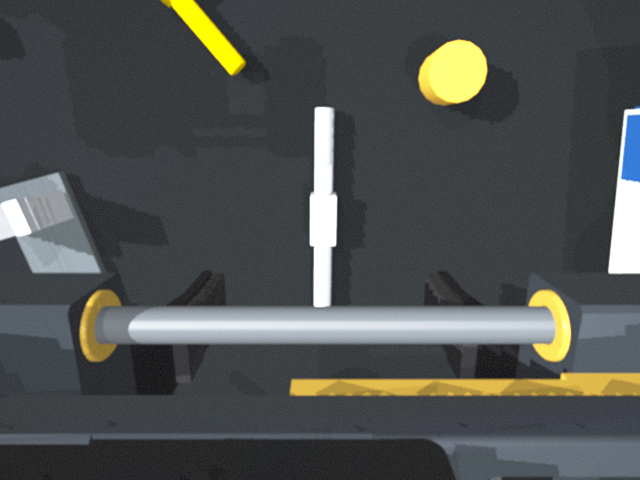

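The wrist picture shows the rod's far end at (324,107), the square centred at (323,219), and the rod parallel to the fingers' plane. I refine the position from this.

Run:
```python
from h import *
d=np.load('pics/w1p.npz');W=np.eye(4);W[:3,:3]=R.from_rotvec(d['r']).as_matrix();W[:3,3]=d['p']
T=W@np.load('pics/w1.npz')['T']
q=lambda u,v,z: ray('pics/w1.png',(u,v),z,T)
c=(q(311,193,.02)+q(337,193,.02)+q(310,246,.02)+q(336,246,.02))/4; e=q(324,107,.012); print(c,e,np.degrees(np.arctan2(*(e-c)[1::-1])), np.linalg.norm((e-c)[:2]))
print(W[:3,1])
```

```text
[ 0.51821343 -0.15504164  0.02      ] [ 0.43562496 -0.13665078  0.012     ] 167.44615794255765 0.08461133736854781
[2.13456666e-01 9.76952425e-01 4.60429115e-04]
```

Request:
carry_out(steps=[[0,0,0,0,0,-4,1],[0,0,0,0,0,-8,1],[0,0,0,0,0,-11,1],[0,0,0,0,0,-13.5,1],[0,0,0,0,0,-14.8,1],[0,0,0,0,0,-15.5,1],[0,0,0,0,0,-15.8,1],[0,0,0,0,0,-15.8,1]])

```text
time: 3.35
position: [0.5194, -0.1567, 0.0055]
tool_rot: [0.341, 3.121, 0.0]
ft_force: [0.1, -0.2, 0.7]
grip_width: 1.001
grip_force: 0.0
```

Request:
carry_out(steps=[[0,0,0,0,0,0,0.5],[0,0,0,0,0,0,0.3],[0,0,0,0,0,0,0.1],[0,0,0,0,0,0,0.1],[0,0,0,0,0,0,0.1],[0,0,0,0,0,0,0.1],[0,0,0,0,0,0,0.1],[0,0,0,0,0,0,0.1]], squeeze=20)

```text
time: 4.15
position: [0.5184, -0.1567, 0.0045]
tool_rot: [-0.342, -3.123, -0.0]
ft_force: [-0.4, 0.4, 0.3]
grip_width: 0.355
grip_force: 0.0
```

Request:
carry_out(steps=[[0,0,0,0,0,0,0],[0,0,0,0,0,0,0],[0,0,0,0,0,0,0],[0,0,0,0,0,0,0],[0,0,0,0,0,0,0]], squeeze=25)

```text
time: 4.65
position: [0.5185, -0.1567, 0.0046]
tool_rot: [0.342, 3.123, 0.0]
ft_force: [-0.1, 0.7, -0.3]
grip_width: 0.227
grip_force: 25.0
```

Request:
carry_out(steps=[[0,0,0,0,0,2,0],[0,0,0,0,0,5,0],[0,0,0,0,0,9,0],[0,0,4,0,-3,12,0],[0,0,8,-0.3,-7,12,0],[0,0,12,-0.5,-11,12,0],[0,0,14.2,-0.6,-15,12,0],[0,0,14.2,-0.6,-19,12,0],[0,0,14.2,-0.6,-21.5,12,0],[0,0,14.2,-0.6,-22.2,12,0],[0,0,14.2,-0.6,-22.2,12,0],[0,0,14.2,-0.6,-22.2,12,0]])

```text
time: 5.85
position: [0.5128, -0.3768, 0.124]
tool_rot: [0.049, -3.141, -0.003]
ft_force: [0.9, -0.4, -2.8]
grip_width: 0.228
grip_force: 25.0
```

Run:
```python
from h import *
s=ctrl.get_state(); print(s['position'],s['tool_rot'],s['joint_positions'],s['grip_width'])
d=snap("wrist","pics/w2.png"); np.savez('pics/w2p.npz',p=s['position'],r=s['tool_rot'])
```

```text
[ 0.51284383 -0.37678383  0.12398456] [ 0.0487808  -3.14066453 -0.00321426] [ 0.07538363  0.41000344  0.6587823   1.62816785 -0.26654714  1.19658509
  2.39456239] 0.22778301971283144
```

View pics/w2.png

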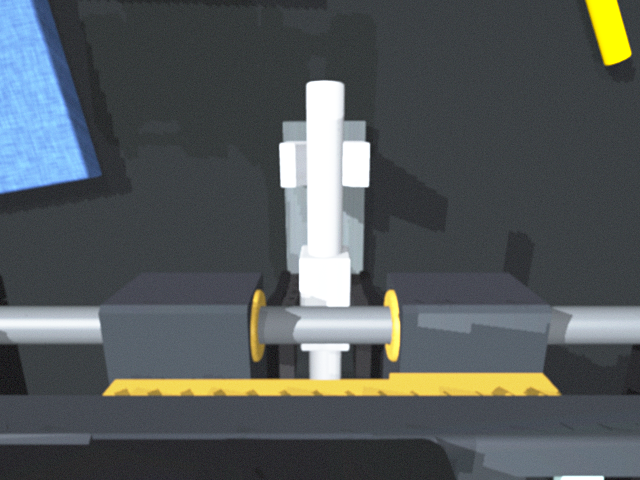

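The held rod lines up over the V-rest: rod end (325,83), square edges at columns 300–349, near block's top corners (281,142)–(369,187).

Run:
```python
from h import *
d=np.load('pics/w2p.npz');W=np.eye(4);W[:3,:3]=R.from_rotvec(d['r']).as_matrix();W[:3,3]=d['p']
T=W@np.load('pics/w2.npz')['T']
q=lambda u,v,z: ray('pics/w2.png',(u,v),z,T)
b=np.mean([q(*p,.057) for p in [(281,142),(370,142),(369,187),(281,187)]],0)
print('block',b,'base ctr near',(q(283,122,.008)+q(366,122,.008))/2,(q(289,272,.008)+q(363,272,.008))/2)
e=q(325,83,.1295+.004); m=q(324.5,252,.1295+.01); print('rod',e,m,np.degrees(np.arctan2(*(m-e)[1::-1])))
print('pred block', np.array([.512,-.3787])-.05*np.array([np.cos(np.radians(1.75)),np.sin(np.radians(1.75))]))
```

```text
block [ 0.46415903 -0.37813256  0.057     ] base ctr near [ 0.43997204 -0.37919333  0.008     ] [ 0.54663671 -0.37466043  0.008     ]
rod [ 0.42855396 -0.37974552  0.1335    ] [ 0.49026111 -0.37796203  0.1395    ] 1.6555255952491426
pred block [ 0.46202332 -0.38022693]
```

Request:
carry_out(steps=[[0,0,0,0.1,0.1,0,0],[0,0,0,0.1,0.1,-2,0],[0,0,0,0.1,0.1,-4,0],[0,0,0,0.1,0.1,-5.5,0],[0,0,0,0.1,0.1,-6.5,0],[0,0,0,0.1,0.1,-7.2,0],[0,0,0,0.1,0.1,-7.5,0],[0,0,0,0.1,0.1,-7.6,0],[0,0,0,0.1,0.1,-7.7,0],[0,0,0,0.1,0.1,-7.7,0]])

```text
time: 6.9
position: [0.5137, -0.378, 0.0481]
tool_rot: [-0.046, 3.14, -0.001]
ft_force: [-0.0, 0.4, -2.2]
grip_width: 0.227
grip_force: 25.0
```

Request:
carry_out(steps=[[0,0,0,0,0,-0.1,0],[0,0,0,0,0,-0.2,0],[0,0,0,0,0,-0.2,0],[0,0,0,0,0,-0.25,0],[0,0,0,0,0,-0.25,0]])

```text
time: 7.4
position: [0.5137, -0.3777, 0.0455]
tool_rot: [-0.047, 3.141, 0.0]
ft_force: [-1.1, 2.2, 2.6]
grip_width: 0.228
grip_force: 25.0
```

Request:
carry_out(steps=[[0,0,0,0,0.05,0,0],[0,0,0,0,0.05,0,0],[0,0,0,0,0.05,-0.05,0],[0,0,0,0,0.05,-0.05,0]])

```text
time: 7.8
position: [0.5138, -0.3772, 0.045]
tool_rot: [-0.047, 3.141, 0.0]
ft_force: [-0.6, 1.7, 4.1]
grip_width: 0.222
grip_force: 25.0
```

Request:
carry_out(steps=[[0,0,0,0,0.05,0,0.24],[0,0,0,0,0.05,0,0.26],[0,0,0,0,0.05,0,0.3],[0,0,0,0,0.05,0,0.4],[0,0,0,0,0.05,0,0.5],[0,0,0,0,0.05,0,0.6],[0,0,0,0,0.05,0,0.6],[0,0,0,0,0.05,0,0.6]])

```text
time: 8.6
position: [0.5135, -0.3768, 0.0446]
tool_rot: [-0.046, 3.141, 0.0]
ft_force: [0.2, 0.2, -0.2]
grip_width: 0.582
grip_force: 0.0
```

Request:
carry_out(steps=[[0,0,0,0,0,0.5,0.6],[0,0,0,0,0,1.5,0.6],[0,0,0,0,0,3.5,0.6],[0,0,0,0,0,7,0.6],[0,0,0,0,0,11,0.6],[0,0,0,0,0,15,0.6],[0,0,0,0,0,19,0.6],[0,0,0,0,0,19,0.6]])

```text
time: 9.4
position: [0.5157, -0.3795, 0.2424]
tool_rot: [-0.046, 3.131, -0.01]
ft_force: [-0.4, -1.3, 0.5]
grip_width: 0.603
grip_force: 0.0
```

Run:
```python
from h import *
s=ctrl.get_state(); print(s['position'],s['tool_rot'],s['joint_positions'],s['grip_width'])
a=snap("side","pics/s2.png")["pixels"]; b=snap("wrist","pics/w3.png")["pixels"]
c=cv2.vconcat([cv2.resize(a[320:400,290:400],(550,300),interpolation=cv2.INTER_CUBIC),cv2.resize(b[:240],(550,300))])
cv2.imwrite('pics/c4.png',c[:,:,::-1])
```

```text
[ 0.51568722 -0.37946953  0.2424097 ] [-0.04564012  3.13092345 -0.00968973] [ 0.05163075  0.32694898  0.69243477  1.48276252 -0.21207828  1.39536813
  2.35248777] 0.6025529841739349
```

View pics/c4.png

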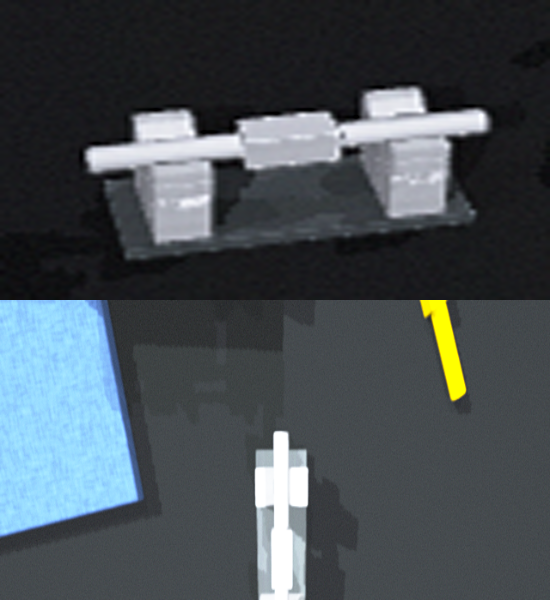

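The spindle sits level in both notches, with its square between the blocks. Now the lid.

Request:
carry_out(steps=[[0,0,-8,1.5,5,2,0.6],[0,0,-16,1.5,10,2,0.6],[0,0,-24,1.5,15,2,0.6],[0,0,-32,1.5,20,2,0.6],[0,0,-40,1.5,25,2,0.6],[0,0,-48,1.5,30,2,0.6],[0,0,-56,1.5,35,2,0.6],[0,0,-64,1.5,40,2,0.6],[0,0,-72,1.5,45,2,0.6],[0,0,-80,1.5,50,2,0.6],[0,0,-88,1.5,54,2,0.6],[0,0,-96,1.5,57,2,0.6]])

```text
time: 10.7
position: [0.5276, 0.1555, 0.2533]
tool_rot: [-2.217, -2.225, 0.003]
ft_force: [0.8, -0.3, 0.1]
grip_width: 0.598
grip_force: 0.0
```

Request:
carry_out(steps=[[0,0,0,0,0,0,0.6],[0,0,0,0,0,0,0.6],[0,0,0,0,0,0,0.6]])

```text
time: 11.0
position: [0.5285, 0.1525, 0.2537]
tool_rot: [2.212, 2.231, -0.003]
ft_force: [0.4, 0.2, -0.5]
grip_width: 0.598
grip_force: 0.0
```

Run:
```python
from h import *
s=ctrl.get_state(); W=R.from_rotvec(s['tool_rot']).as_matrix(); print(s['time'],s['position'],W.round(3),np.degrees(np.arctan2(W[1,1],W[0,1])),s['joint_positions'])
np.savez('pics/w4p.npz',p=s['position'],r=s['tool_rot']); snap("wrist","pics/w4.png")
```

```text
11.0 [0.52847949 0.15250719 0.25369154] [[-0.009  1.    -0.001]
 [ 1.     0.009 -0.002]
 [-0.002 -0.001 -1.   ]] 0.5022391928923599 [-0.73384597  0.09323766  0.43473236  1.66919092 -0.0387174   1.3897346
 -0.28496195]
```

View pics/w4.png

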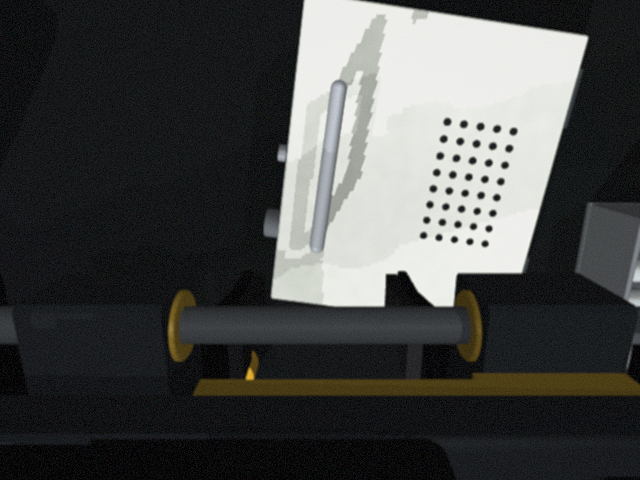

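The wrist picture shows the bar from (339,84) to (317,248), about 7° off the tool axes. I work out its position.

Run:
```python
from h import *
d=np.load('pics/w4p.npz');W=np.eye(4);W[:3,:3]=R.from_rotvec(d['r']).as_matrix();W[:3,3]=d['p']
T=W@np.load('pics/w4.npz')['T']
q=lambda u,v,z: ray('pics/w4.png',(u,v),z,T)
a,b=q(339,84,.16),q(317,248,.16);print(a,b,(a+b)/2,np.linalg.norm(a-b),np.degrees(np.arctan2(*(a-b)[1::-1])))
a,b=q(303,1,.122),q(272,298,.122);print(a,b,np.linalg.norm(a-b),np.degrees(np.arctan2(*(a-b)[1::-1])))
```

```text
[0.53772129 0.24819637 0.16      ] [0.52497572 0.1448903  0.16      ] [0.53134851 0.19654333 0.16      ] 0.10408935598559957 82.9665762575526
[0.51422066 0.30327319 0.122     ] [0.48870619 0.09154065 0.122     ] 0.21326429050631657 83.12880112287179
```

Request:
carry_out(steps=[[0,0,-4,0.1,2,0,0.6],[0,0,-7.6,0.15,4.2,0,0.6],[0,0,-7.6,0.15,4.2,0,0.6],[0,0,-7.6,0.15,4.2,-3,0.6],[0,0,-7.6,0.15,4.2,-6,0.6],[0,0,-7.6,0.15,4.2,-9,0.6],[0,0,-7.6,0.15,4.2,-10.5,0.6],[0,0,-7.6,0.15,4.2,-11.2,0.6],[0,0,-7.6,0.15,4.2,-11.2,0.6],[0,0,-7.6,0.15,4.2,-11.2,0.6]])

```text
time: 12.05
position: [0.5313, 0.1961, 0.144]
tool_rot: [2.354, 2.08, 0.003]
ft_force: [0.6, -0.6, 0.7]
grip_width: 0.599
grip_force: 0.0
```

Request:
carry_out(steps=[[0,0,0,0,0,0,0.3],[0,0,0,0,0,0,0.2],[0,0,0,0,0,0,0],[0,0,0,0,0,0,0],[0,0,0,0,0,0,0],[0,0,0,0,0,0,0],[0,0,0,0,0,0,0],[0,0,0,0,0,0,0],[0,0,0,0,0,0,0],[0,0,0,0,0,0,0]], squeeze=40)

```text
time: 13.05
position: [0.5294, 0.1962, 0.1425]
tool_rot: [-2.353, -2.08, 0.002]
ft_force: [-6.1, -1.0, 3.5]
grip_width: 0.098
grip_force: 40.0
```

```bash
cat > arc.py <<'E'
import numpy as np
a=np.radians(-7.1); ux=np.array([np.cos(a),np.sin(a),0]); uy=np.array([-ux[1],ux[0],0]); z=np.array([0,0,1])
d=.0175
def tcp(t,k=.5):
    t=np.radians(t);p=k*t
    bar=ux*(-.165*np.cos(t)+.05*np.sin(t))+z*(.165*np.sin(t)+.05*np.cos(t))
    return bar-d*(ux*np.sin(p)+z*np.cos(p))
def rows(t0,ts,k=.5):
    for t in ts: print(t,(uy*k*(t-t0)).round(2),((tcp(t,k)-tcp(t0,k))*100).round(2))
E
python3 -c "
from arc import *
rows(0,np.arange(2.5,23,2.5));rows(22.5,np.arange(25,46,2.5))"
```

```text
2.5 [0.15 1.24 0.  ] [ 0.19 -0.02  0.72]
5.0 [0.31 2.48 0.  ] [ 0.42 -0.05  1.42]
7.5 [0.46 3.72 0.  ] [ 0.67 -0.08  2.11]
10.0 [0.62 4.96 0.  ] [ 0.96 -0.12  2.8 ]
12.5 [0.77 6.2  0.  ] [ 1.27 -0.16  3.46]
15.0 [0.93 7.44 0.  ] [ 1.62 -0.2   4.12]
17.5 [1.08 8.68 0.  ] [ 1.99 -0.25  4.75]
20.0 [1.24 9.92 0.  ] [ 2.38 -0.3   5.37]
22.5 [ 1.39 11.16  0.  ] [ 2.81 -0.35  5.97]
25.0 [0.15 1.24 0.  ] [ 0.45 -0.06  0.58]
27.5 [0.31 2.48 0.  ] [ 0.92 -0.11  1.14]
30.0 [0.46 3.72 0.  ] [ 1.42 -0.18  1.67]
32.5 [0.62 4.96 0.  ] [ 1.94 -0.24  2.19]
35.0 [0.77 6.2  0.  ] [ 2.48 -0.31  2.67]
37.5 [0.93 7.44 0.  ] [ 3.04 -0.38  3.14]
40.0 [1.08 8.68 0.  ] [ 3.62 -0.45  3.57]
42.5 [1.24 9.92 0.  ] [ 4.22 -0.53  3.99]
45.0 [ 1.39 11.16  0.  ] [ 4.83 -0.6   4.37]
```

Request:
carry_out(steps=[[0.15,1.24,0,0.15,0,0.7,0],[0.3,2.5,0,0.35,-0.05,1.4,0],[0.45,3.7,0,0.6,-0.1,2.1,0],[0.6,5,0,0.9,-0.1,2.8,0],[0.6,5,0,0.9,-0.1,2.8,0]])

```text
time: 13.55
position: [0.5386, 0.195, 0.1699]
tool_rot: [-2.303, -2.035, 0.094]
ft_force: [-5.1, 0.2, -2.5]
grip_width: 0.099
grip_force: 40.0
```

Request:
carry_out(steps=[[0.15,1.2,0,0.3,-0.05,0.65,0],[0.3,2.5,0,0.65,-0.1,1.3,0],[0.45,3.7,0,1.0,-0.15,1.95,0],[0.6,5,0,1.4,-0.2,2.55,0],[0.8,6.2,0,1.85,-0.25,3.15,0],[0.95,7.4,0,2.3,-0.3,3.75,0],[1.1,8.7,0,2.75,-0.35,4.3,0],[1.25,9.9,0,3.25,-0.4,4.85,0],[1.4,11.2,0,3.8,-0.5,5.35,0],[1.4,11.2,0,3.8,-0.5,5.35,0],[1.4,11.2,0,3.8,-0.5,5.35,0]])

```text
time: 14.65
position: [0.5758, 0.1901, 0.2239]
tool_rot: [-2.182, -1.929, 0.282]
ft_force: [-6.9, 0.2, 2.5]
grip_width: 0.098
grip_force: 40.0
```

Run:
```python
from h import *
s=ctrl.get_state(); W=R.from_rotvec(s['tool_rot']).as_matrix(); print(s['position'],W[:,2],s['ft_force'],s['joint_positions'])
from arc import *
bar=s['position']-.0175*W[:,2]; 
for hx in (.529,.5300):
    h=np.array([hx,.196,.110])+.165*ux; r=bar-h; print(np.hypot(r@ux,r[2]), np.degrees(np.arctan2(r[2],-(r@ux))-np.arctan2(.05,.165)))
```

```text
[0.57575385 0.19007741 0.22393802] [-0.28297029  0.03357657 -0.95854078] [-6.85237699  0.1698409   2.5394582 ] [-0.59213142  0.45904176  0.42694134  1.33438247 -0.2692026   1.66497587
 -0.28941555]
0.17271073297266473 32.327036214655976
0.17336096082901575 32.078821583524025
```

Request:
carry_out(steps=[[0.15,1.2,0,0.5,-0.05,0.5,0],[0.3,2.5,0,1.05,-0.15,0.95,0],[0.45,3.7,0,1.65,-0.2,1.4,0],[0.6,5,0,2.25,-0.3,1.8,0],[0.8,6.2,0,2.85,-0.35,2.2,0],[0.8,6.2,0,2.85,-0.35,2.2,0],[0.8,6.2,0,2.85,-0.35,2.2,0],[0.8,6.2,0,2.85,-0.35,2.2,0]])

```text
time: 15.45
position: [0.6049, 0.1863, 0.2466]
tool_rot: [-2.114, -1.869, 0.375]
ft_force: [-6.1, -0.0, 4.1]
grip_width: 0.099
grip_force: 40.0
```

Run:
```python
from h import *
s=ctrl.get_state(); W=R.from_rotvec(s['tool_rot']).as_matrix(); print(s['position'],W[:,2],s['ft_force'],s['qd'].round(3))
from arc import *
bar=s['position']-.0175*W[:,2]; 
for hx in (.528,.529,.5300):
    h=np.array([hx,.196,.110])+.165*ux; r=bar-h; print(np.hypot(r@ux,r[2]), np.degrees(np.arctan2(r[2],-(r@ux))-np.arctan2(.05,.165)))
a=snap("side","pics/s5.png")["pixels"]; b=snap("top","pics/t5.png")["pixels"]
cv2.imwrite('pics/c5.png',cv2.vconcat([cv2.resize(a[150:270,280:480],(500,300),interpolation=cv2.INTER_CUBIC),cv2.resize(b[130:280,350-180:350+70],(500,300),interpolation=cv2.INTER_CUBIC)])[:,:,::-1])
```

```text
[0.60488782 0.18632165 0.24659201] [-0.38287473  0.04678057 -0.92261504] [-6.11612728 -0.03555104  4.14129618] [ 0.001 -0.003  0.002  0.005  0.001 -0.002 -0.   ]
0.17277227518896712 45.27533618728948
0.17323832164856426 44.98519466111913
0.17370878661311445 44.69661738027605
```

View pics/c5.png

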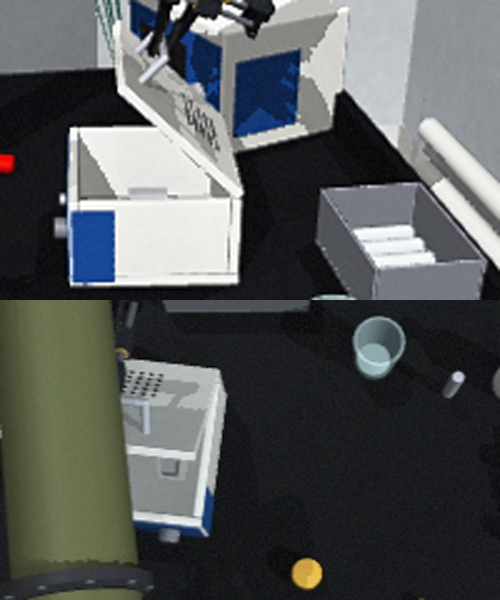

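The lid is open in the gripper and nothing else has moved. I check the angle against the lid's near front corner, bottom edge at about crop (119,92).

Run:
```python
from h import *
from arc import *
h=np.array([.5292,.195,.110])+.165*ux
for t in (0,42,45,48):
    t_=np.radians(t); o=[]
    for l in [(-.193,0),(-.193,.012),(0,.012)]:
        p=h-.11*uy+ux*(l[0]*np.cos(t_)+l[1]*np.sin(t_))+z*(-l[0]*np.sin(t_)+l[1]*np.cos(t_)); o.append(((proj('pics/s5.png',p)-[280,150])*2.5).round(0))
    print(t,*o)
```

```text
0 [ 71. 205.] [ 71. 196.] [240. 193.]
42 [114.  99.] [121.  92.] [247. 195.]
45 [120.  93.] [128.  86.] [247. 196.]
48 [127.  87.] [135.  80.] [247. 196.]
```

```bash
python3 -c "
from bench import ctrl
s=ctrl.get_state();print(s['time'],s['position'],s['grip_force']);print(ctrl.close_job())"
```

```text
15.55 [0.60486654 0.18632369 0.24656482] 40.00996470451355
the job is handed in; nothing more can be done
None
```

The job is handed in at 15.6 s: the spindle rests level in both V-blocks with its square part between them, and the gripper is holding the lid at about 45° (44.7–45.3° by the arm's pose).

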